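Find the rocking corner of the jig plate and press its shim flat

TASK

The jig plate on the bench rocks at one corner. Press down on its corner lugs with the fingertips until you find the one that gives, then press that corner's shim (the sloping steel leaf on the robot's side of the lug) fully flat and move clear. Leave the other three shims standing, only press and never lift the plate, and leave the disc lying on it and the things round it where they are.

Things in the scene. Friction and masses are not known exactly. Their poses are not given: they have to be found in the camera images.
- base: Grey steel slab fixed on the bench under the jig plate, 8 mm thick, from -150 to +100 mm in x and +-130 mm in y. Origin on the bench top, straight below the plate's centre; +x points away from the robot (turned up to 0.25 rad), +y left, z up. Four locating pins (dia 8, top 42 mm above the bench) stand 2 mm clear of the plate's two ends.
- plate: Aluminium jig plate, 0.75 kg, 12 mm thick, lying loose and level on four steel feet, underside 34 mm and top 46 mm above the bench. H shaped: middle 170 (x) x 100 (y) mm, four lugs 40 mm long in x reach out to y = +-115 mm. Origin at the centre of its underside; axes as the base's. Three feet are solid; one, alike to the eye and at any corner, is soft.
- lug_far_left (a point): Point on top of the plate's far left lug as seen from the robot, right above its foot, 65 mm in x and 90 mm in y from the plate's middle, 46 mm above the bench: press the corner here. At the soft foot a push of about 5 N or more sinks it about 5 mm to a stop, the plate rocks, and it springs back when released. A firm corner gives under 1 mm.
- lug_far_right (a point): Point on top of the plate's far right lug as seen from the robot, right above its foot, 65 mm in x and 90 mm in y from the plate's middle, 46 mm above the bench: press the corner here. At the soft foot a push of about 5 N or more sinks it about 5 mm to a stop, the plate rocks, and it springs back when released. A firm corner gives under 1 mm.
- lug_near_left (a point): Point on top of the plate's near left lug as seen from the robot, right above its foot, 65 mm in x and 90 mm in y from the plate's middle, 46 mm above the bench: press the corner here. At the soft foot a push of about 5 N or more sinks it about 5 mm to a stop, the plate rocks, and it springs back when released. A firm corner gives under 1 mm.
- lug_near_right (a point): Point on top of the plate's near right lug as seen from the robot, right above its foot, 65 mm in x and 90 mm in y from the plate's middle, 46 mm above the bench: press the corner here. At the soft foot a push of about 5 N or more sinks it about 5 mm to a stop, the plate rocks, and it springs back when released. A firm corner gives under 1 mm.
- shim_a (a joint): Angle of one shim, rad: 0 to 0.08 standing at the start (tab sloping up about 0.7 rad), 0.7 flat. Turns at about 6 N on the tab and stays where left. Only the soft corner's shim goes flat (its tongue then fills the gap under the lug); at a firm corner it stops at 0.3. Letters tell nothing of the corner: the four units are placed at random.
- tab_a (a point): Press point on top of shim_a's tab, 33 mm from its hinge, 12 from its free end. Steel leaf 65 x 30 x 4 mm, hinge pin along base y, 31.5 mm above the bench, 31 mm on the base's -x side of its lug's point; the tab slopes up 45 mm towards -x, the tongue goes 20 mm under the lug. Flat, this point is 64 mm on the -x side of the lug's point and 33.5 mm above the bench.
- shim_b (a joint): Angle of one shim, rad: 0 to 0.08 standing at the start (tab sloping up about 0.7 rad), 0.7 flat. Turns at about 6 N on the tab and stays where left. Only the soft corner's shim goes flat (its tongue then fills the gap under the lug); at a firm corner it stops at 0.3. Letters tell nothing of the corner: the four units are placed at random.
- tab_b (a point): Press point on top of shim_b's tab, 33 mm from its hinge, 12 from its free end. Steel leaf 65 x 30 x 4 mm, hinge pin along base y, 31.5 mm above the bench, 31 mm on the base's -x side of its lug's point; the tab slopes up 45 mm towards -x, the tongue goes 20 mm under the lug. Flat, this point is 64 mm on the -x side of the lug's point and 33.5 mm above the bench.
- shim_c (a joint): Angle of one shim, rad: 0 to 0.08 standing at the start (tab sloping up about 0.7 rad), 0.7 flat. Turns at about 6 N on the tab and stays where left. Only the soft corner's shim goes flat (its tongue then fills the gap under the lug); at a firm corner it stops at 0.3. Letters tell nothing of the corner: the four units are placed at random.
- tab_c (a point): Press point on top of shim_c's tab, 33 mm from its hinge, 12 from its free end. Steel leaf 65 x 30 x 4 mm, hinge pin along base y, 31.5 mm above the bench, 31 mm on the base's -x side of its lug's point; the tab slopes up 45 mm towards -x, the tongue goes 20 mm under the lug. Flat, this point is 64 mm on the -x side of the lug's point and 33.5 mm above the bench.
- shim_d (a joint): Angle of one shim, rad: 0 to 0.08 standing at the start (tab sloping up about 0.7 rad), 0.7 flat. Turns at about 6 N on the tab and stays where left. Only the soft corner's shim goes flat (its tongue then fills the gap under the lug); at a firm corner it stops at 0.3. Letters tell nothing of the corner: the four units are placed at random.
- tab_d (a point): Press point on top of shim_d's tab, 33 mm from its hinge, 12 from its free end. Steel leaf 65 x 30 x 4 mm, hinge pin along base y, 31.5 mm above the bench, 31 mm on the base's -x side of its lug's point; the tab slopes up 45 mm towards -x, the tongue goes 20 mm under the lug. Flat, this point is 64 mm on the -x side of the lug's point and 33.5 mm above the bench.
- disc: White plastic disc with a hole, 62 mm diameter, 12 mm high, lying loose on the middle of the jig plate. Origin at the centre of its underside. To be left there.
- bottle: Small red bottle of thread lock, 36 mm diameter, 104 mm high, standing on the bench; loose, to be left alone. Origin at the centre of its underside.
- tin: Round grease tin, 70 mm diameter, 28 mm high, on the bench; loose, to be left alone. Origin at the centre of its underside.
- hex_key: Dark L-shaped hex key, 28 x 72 x 5 mm, lying on the bench; loose, to be left alone. Origin at the centre of its underside.
- piston: White piston with steel stem, 65 mm diameter, 103 mm high, standing on the bench; loose, to be left alone. Origin at the centre of its underside.
- marker_pen: Marker pen, 18 mm thick, 125 mm long, lying on the bench; loose, to be left alone. Origin at the centre of its underside.
There are look-alikes about, which are no part of the job. Leave any red or turquoise look-alike of the disc alone.

How it is judged:
On the way, in this order (a step that is already met when the one before it is completed fails the run):
1. the loose corner is pressed down until the plate rocks (its lug at least 3 mm down) (z of any of lug_far_left, lug_far_right, lug_near_left, lug_near_right in the frame of base below 0.043 m and contact force between the fingers and plate above 1 N), for 0.1 s.
2. that corner's shim is pressed flat (value of joint any of shim_a, shim_b, shim_c, shim_d above 0.62 rad), for 0.1 s.
At the end, for the whole second after the job is handed in: Exactly one shim is flat (over 0.62 rad), the other three stand (under 0.2 rad), the plate rests level (0.02 rad) on its feet within 8 mm of its place, the disc lies on it within 40 mm of its middle, and the five bench things are within 30 mm of where they stood (((value of joint shim_a above 0.62 rad and value of joint each of shim_b, shim_c, shim_d below 0.2 rad) or (value of joint shim_b above 0.62 rad and value of joint each of shim_a, shim_c, shim_d below 0.2 rad) or (value of joint shim_c above 0.62 rad and value of joint each of shim_a, shim_b, shim_d below 0.2 rad) or (value of joint shim_d above 0.62 rad and value of joint each of shim_a, shim_b, shim_c below 0.2 rad)) and horizontal distance between plate and base below 0.008 m and angle between plate's own z axis and vertical below 0.02 rad and z of plate in the frame of base between 0.031 and 0.037 m and linear speed of plate below 0.02 m/s and horizontal distance between disc and plate below 0.04 m and z of disc in the frame of plate below 0.016 m and distance of each of bottle, tin, hex_key, piston, marker_pen from where it was at the start of the episode below 0.03 m); the robot touches nothing.
It fails at once if the jig plate is lifted or tipped (its middle more than 6 mm up, or tilted over 0.12 rad) (z of plate in the frame of base above 0.04 m or angle between plate's own z axis and vertical above 0.12 rad).
It fails at once if the disc is lifted off the plate (z of disc in the frame of plate above 0.03 m).
It fails at once if a thing standing round the jig is pushed away or lifted (over 40 mm) (distance of any of bottle, tin, hex_key, piston, marker_pen from where it was at the start of the episode above 0.04 m).
It also fails if it takes over 58 s, if anything falls off the work surface, if the arm or the gripper's body presses on something with over 40 N, if the wrist force passes 120 N, or if a joint passes its speed limit or range.

ROBOT

A 6-joint arm with a two-finger parallel gripper is mounted at the origin on a cart in front of the work surface, level with it; the furniture and walls round the work are solid. World frame = base frame: x ahead of the robot, y to its left, z up, the work surface at z = 0. Lengths are in m, angles in rad, forces in N, time in s.
With the tool pointing down it reaches from about 0.3 to 0.775 m from the base axis. Payload 14.6 kg.
Tool frame: the origin (TCP) lies at the very end of the fingers, on their centre line; the grasp point (between the pads) lies 19 mm behind it; z points along the fingers, y is the line along which they close (so a half turn about z gives the same grasp; the last joint's range is limited). The gripper opens to 85 mm and grips with 20 to 120 N. Pads are 22 mm wide; open, the fingers measure 114 mm over their backs; the gripper's body (76 mm by 85 mm) begins 54 mm behind the grasp point. The pads swing forward as they close: fully open they stand 13 mm farther back than shut.
Start: joints at [-1.248, 0.3, 1.521, -0, 1.321, -0.067], TCP at [0.209, -0.509, 0.231] pointing down, gripper open.
Joint ranges: [-3.03, 3.03], [-0.79, 2.21], [0.23, 2.52], [-1.04, 4.18], [0, 3.07], [-2.55, 2.55]. Speed limits (rad/s): [2.22, 2.22, 2.57, 3.14, 3.14, 3.14].

INTERFACE

Orientations are given as a unit quaternion [w, x, y, z].
In Python, from rig import ctrl gives the robot as it stands. The module is installed in compiled form; this text tells all that it offers.
- The arm moves only by the tool move_arm, never from a script. Its argument "rows" is a list that holds one entry, the list of rows, each a list of 4 numbers: the shift along the world's x, y, z in mm, then the turn about the world's z in rad. A call has 1 to 20 rows; each row is the pose to reach, as a shift and turn from the pose commanded when the call began; what a row does not reach only later rows make up. A row lasts 1/8 s, in which the tool goes at most 62.5 mm and 10.7 degrees, less where a joint would pass 70% of its speed; a pose out of reach is approached as far as the arm can. A call with a gripper value outside its range is refused whole. "fingers" is the finger opening in mm, from 0 to 85.4, set as the call begins (left out, the last holds). The fingers move at their own pace and stop on an object; "newtons" is the grip in N (left out, the last holds). Time passes only in rows, so rows that repeat a pose let the fingers close. It gives the time, the measured TCP pose, the force, the opening and the grip force at its end, in the units of the state.
- ctrl.read_state(): the state, without advancing time (a new reading comes with each control period).
- ctrl.snapshot(name): name is "scene" or "side" or "wrist"; returns the picture (400x640x3 uint8, red, green, blue); there is no depth.
- ctrl.camera_params(name): a dict with "intrinsics" (3x3 intrinsics, pixels), "view" (4x4, takes a point from world to camera coordinates); the wrist camera has in their place "hand_eye" (4x4, takes a point from camera to tool coordinates, whose origin is the TCP and whose axes are the flange's). Camera axes: x right, y up, looking along -z (the intrinsics and any distortion apply to the point x, -y, -z); pixel columns grow to the right and rows downward; lengths in m; the calibration is good to about 2 mm. A picture is of the moment at which its call begins: read the wrist's pose just before it. camera_params takes no time and is no camera call.
- ctrl.sign_off(): hands the job in; it is judged then, once.
The state is a dict: "time_s": time; "joint_positions": joint angles; "joint_vel": joint speeds; "effort": joint torques, N m; "position": TCP position; "orientation": TCP orientation; "force": force on the tool from outside, world axes, zero at the start; "wrist_torque": the same for the moment, N m; "finger_gap": finger opening in m; "grasp_force": force on a finger pad.
Only numpy, scipy, OpenCV 4.12 (cv2) and the standard library are available. Lean on these libraries where they do the work, as an engineer would, in place of code of your own. Each camera call takes 0.05 s, during which the arm holds its last target. There are 200 camera calls.

## Working session

There is one attempt and no reset: what is moved stays moved. The work goes in short steps, Python scripts to look and compute and a tool call to move; the robot and the scene stay as the last step left them, time stands still between calls to the robot, and variables do not carry over. Pictures are saved under pics/ and viewed, at most 10 in all, crops included, and the job is handed in when it is done.

Besides the shell and the picture viewer there is one more tool, called after "Call:" in YAML: its name, and indented under it one key for each argument. move_arm: Moves the arm, as the interface text tells. Its arguments: {"type":"object","properties":{"rows":{"type":"array"},"fingers":{"type":"number"},"newtons":{"type":"number"}},"required":["rows"]}

```bash
mkdir -p pics; python3 - <<'E'
from rig import ctrl
import cv2,numpy as np
for n in("scene","side"):
    cv2.imwrite(f"pics/{n}.png",cv2.cvtColor(ctrl.snapshot(n),cv2.COLOR_RGB2BGR))
    p=ctrl.camera_params(n);print({k:np.round(v,4).tolist() if not isinstance(v,str) else v for k,v in p.items()})
s=ctrl.read_state();print(s["position"],s["orientation"],s["force"],s["time_s"])
E
```

```text
{'intrinsics': [[373.0889, 0.0, 325.7068], [0.0, 373.0889, 201.7719], [0.0, 0.0, 1.0]], 'view': [[-0.9018, -0.4319, 0.0174, 0.4901], [0.1841, -0.3472, 0.9195, -0.1688], [-0.3911, 0.8324, 0.3926, -0.9055], [0.0, 0.0, 0.0, 1.0]]}
{'intrinsics': [[403.6233, 0.0, 315.55], [0.0, 403.6233, 193.6097], [0.0, 0.0, 1.0]], 'view': [[0.996, -0.0887, -0.0078, -0.5294], [0.066, 0.6761, 0.7339, -0.0694], [-0.0598, -0.7315, 0.6793, -1.2158], [0.0, 0.0, 0.0, 1.0]]}
[ 0.20893619 -0.50855028  0.23081436] [-4.78190297e-04  9.81065660e-01  1.93674824e-01 -7.43996483e-05] [-0.81073976 -0.3030284   0.3997606 ] 0.1
```

View pics/scene.png

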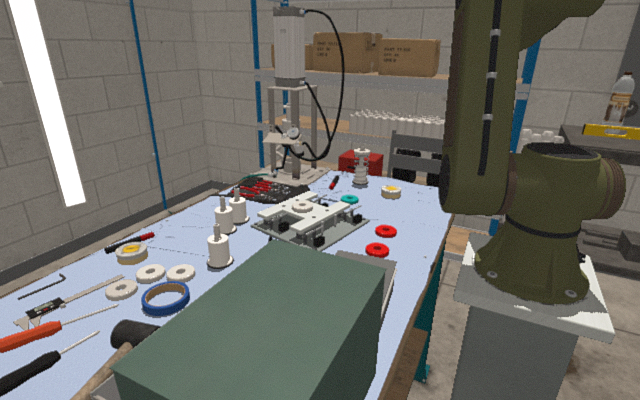

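View pics/side.png

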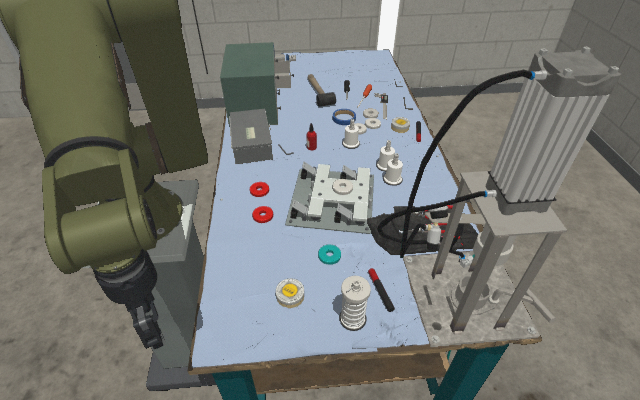

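The side view shows the jig at about (330,195), with the white disc on it at (343,186) and the lookalikes (two red, one turquoise) off the plate. I'll enlarge that area.

```bash
python3 - <<'E'
import cv2
a=cv2.imread("pics/side.png")[125:245,265:425]
cv2.imwrite("pics/c1.png",cv2.resize(a,None,fx=5,fy=5,interpolation=cv2.INTER_CUBIC))
E
```

```text
(no output)
```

View pics/c1.png

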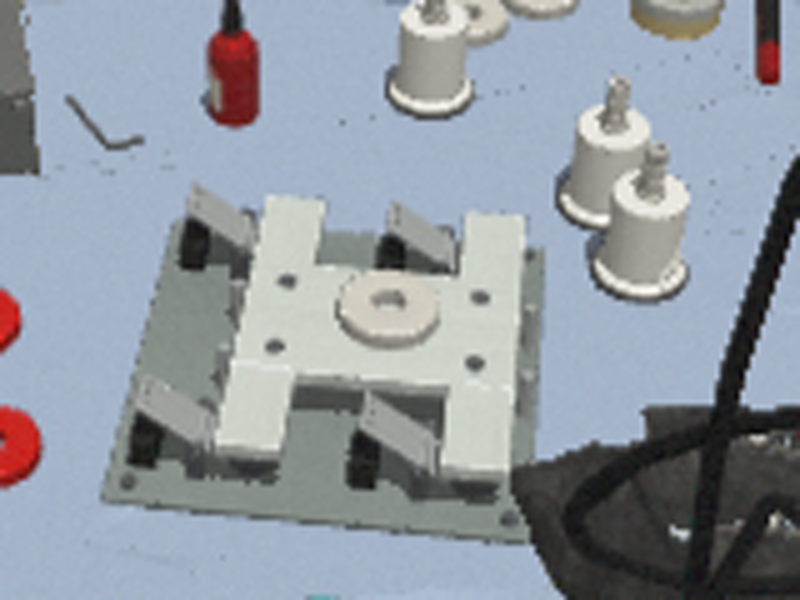

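The crop shows the plate's lug corners: near-left (266,196)/(326,200), far-left (465,212)/(525,215), near-right (217,448)/(280,455) and far-right (443,468)/(508,472). All four shims stand, with tabs at about (215,210), (415,225), (165,400) and (390,420).

```bash
cat > h.py <<'E'
import numpy as np
from rig import ctrl
def proj_inv(n,px,z):
    p=ctrl.camera_params(n);K=np.array(p["intrinsics"]);V=np.array(p["view"]);R=V[:3,:3];c=-R.T@V[:3,3]
    d=np.linalg.inv(K)@[px[0],px[1],1];d=R.T@(d*[1,-1,-1]);return c+d*(z-c[2])/d[2]
E
python3 - <<'E'
from h import *
from scipy.optimize import least_squares
px=np.array([(266,196),(326,200),(465,212),(525,215),(217,448),(280,455),(443,468),(508,472)],float)
px=(px+.5)/5-.5+[265,125]
m=np.array([(-85,115),(-45,115),(45,115),(85,115),(-85,-115),(-45,-115),(45,-115),(85,-115)])/1e3
w=np.array([proj_inv("side",p,.046)[:2] for p in px])
f=lambda q:m@np.array([[np.cos(q[2]),np.sin(q[2])],[-np.sin(q[2]),np.cos(q[2])]])+q[:2]
r=least_squares(lambda q:(f(q)-w).ravel(),[.5,0,0]);q=r.x
print(q,(r.fun*1e3).round(1))
R=lambda v:np.array([[np.cos(q[2]),-np.sin(q[2])],[np.sin(q[2]),np.cos(q[2])]])@v+q[:2]
for n,x,y in(("FL",65,90),("FR",65,-90),("NL",-65,90),("NR",-65,-90)):
    print(n,R(np.array([x,y])/1e3).round(4),"tabflat",R(np.array([x-64,y])/1e3).round(4))
for n,p in(("bottle",(312,149)),("key",(285,150)),("tin",(290,297)),("piston",(353,325)),("pen",(380,290)),("p1",(394,183)),("p2",(385,166)),("press",(380,225)),("greybox",(270,158))):print(n,proj_inv("side",p,0).round(3))
p=ctrl.camera_params("wrist");print(p)
E
```

```text
[ 0.60910101  0.01187756 -0.22010945] [-0.8 -0.7 -0.4 -1.4 -0.8  0.2  0.2 -1.7 -1.7  1.6  2.   1.8 -0.8  1.2
  2.2 -0.9]
FL [0.6922 0.0855] tabflat [0.6297 0.0995]
FR [ 0.6529 -0.0901] tabflat [ 0.5904 -0.0762]
NL [0.5653 0.1139] tabflat [0.5029 0.1279]
NR [ 0.526  -0.0618] tabflat [ 0.4636 -0.0478]
bottle [0.544 0.288 0.   ]
key [0.447 0.292 0.   ]
tin [ 0.439 -0.322  0.   ]
piston [ 0.583 -0.411  0.   ]
pen [ 0.666 -0.323  0.   ]
p1 [ 0.796  0.076 -0.   ]
p2 [0.785 0.166 0.   ]
press [ 0.712 -0.103  0.   ]
greybox [0.393 0.25  0.   ]
{'intrinsics': array([[352.80072687,   0.        , 316.60010654],
       [  0.        , 352.80072687, 199.07471954],
       [  0.        ,   0.        ,   1.        ]]), 'hand_eye': array([[ 1.19978850e-03,  9.56609190e-01,  2.91371615e-01,
         7.38878583e-02],
       [ 9.99999271e-01, -1.10736993e-03, -4.82090116e-04,
         6.88743832e-04],
       [-1.38515671e-04,  2.91371981e-01, -9.56609821e-01,
        -1.42234350e-01],
       [ 0.00000000e+00,  0.00000000e+00,  0.00000000e+00,
         1.00000000e+00]])}
```

```bash
python3 - <<'E'
from h import *
import cv2
def P(n,X):
    p=ctrl.camera_params(n);V=np.array(p["view"]);c=V[:3,:3]@X+V[:3,3];c=np.array(p["intrinsics"])@(c*[1,-1,-1]);return c[:2]/c[2]
for s in((341,70),(335,125),(320,158),(300,156),(287,140)):
    print(s)
    for z in(.1,.15,.2,.3,.4,.5,.6):
        X=proj_inv("scene",s,z)
        print("  ",X.round(2),P("side",X).round(0))
a=cv2.imread("pics/scene.png")[100:260,240:400]
b=cv2.imread("pics/side.png")[40:280,350:590]
cv2.imwrite("pics/c2.png",np.hstack([cv2.resize(a,(400,400),interpolation=2),cv2.resize(b,(400,400),interpolation=2)]))
E
```

```text
(341, 70)
   [ 2.63 -4.92  0.1 ] [-129. -360.]
   [ 2.32 -4.2   0.15] [-162. -394.]
   [ 2.01 -3.47  0.2 ] [-219. -450.]
   [ 1.38 -2.02  0.3 ] [-756. -985.]
   [ 0.76 -0.57  0.4 ] [509. 275.]
   [0.13 0.87 0.5 ] [189. -44.]
   [-0.49  2.32  0.6 ] [ 115. -117.]
(335, 125)
   [ 0.92 -0.91  0.1 ] [667. 602.]
   [ 0.82 -0.68  0.15] [528. 415.]
   [ 0.72 -0.46  0.2 ] [433. 287.]
   [ 0.52 -0.    0.3 ] [312. 123.]
   [0.32 0.45 0.4 ] [237.  22.]
   [0.12 0.9  0.5 ] [187. -45.]
   [-0.08  1.35  0.6 ] [151. -94.]
(320, 158)
   [ 0.72 -0.32  0.1 ] [406. 262.]
   [ 0.65 -0.16  0.15] [365. 204.]
   [ 0.57 -0.01  0.2 ] [330. 155.]
   [0.42 0.29 0.3 ] [271.  72.]
   [0.27 0.6  0.4 ] [225.   7.]
   [0.12 0.9  0.5 ] [187. -46.]
   [-0.03  1.2   0.6 ] [156. -89.]
(300, 156)
   [ 0.8 -0.3  0.1] [437. 255.]
   [ 0.72 -0.15  0.15] [391. 200.]
   [ 0.63 -0.    0.2 ] [351. 151.]
   [0.46 0.3  0.3 ] [284.  71.]
   [0.29 0.6  0.4 ] [231.   7.]
   [0.12 0.9  0.5 ] [187. -46.]
   [-0.05  1.2   0.6 ] [151. -89.]
(287, 140)
   [ 0.97 -0.5   0.1 ] [548. 322.]
   [ 0.87 -0.32  0.15] [473. 246.]
   [ 0.76 -0.15  0.2 ] [411. 183.]
   [0.55 0.2  0.3 ] [315.  84.]
   [0.34 0.55 0.4 ] [243.  11.]
   [0.12 0.9  0.5 ] [187. -46.]
   [-0.09  1.25  0.6 ] [143. -91.]
```

View pics/c2.png

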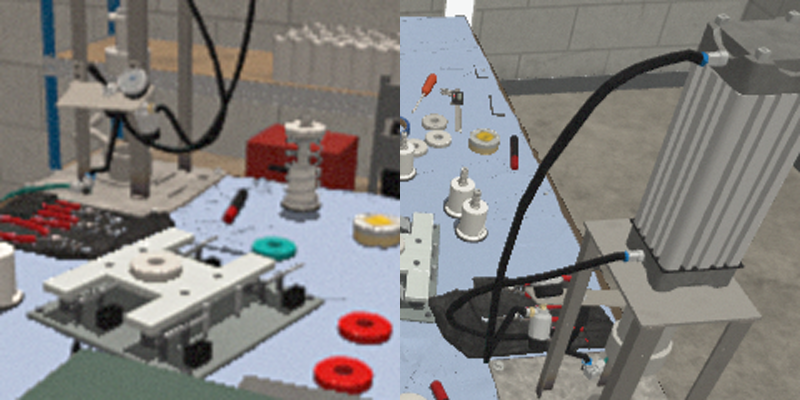

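The hose's low point is near (0.71,-0.3,0.1), clear of the lugs. Next I'll close the fingers and go above the near-right lug at (0.526,-0.062), aligned with the plate.

Call:
move_arm:
  rows:
    - [[317, 447, 0, -0.61], [317, 447, 0, -0.61], [317, 447, 0, -0.61], [317, 447, 0, -0.61], [317, 447, 0, -0.61], [317, 447, 0, -0.61], [317, 447, 0, -0.61], [317, 447, 0, -0.61], [317, 447, 0, -0.61], [317, 447, 0, -0.61], [317, 447, 0, -0.61], [317, 447, -100, -0.61], [317, 447, -131, -0.61], [317, 447, -131, -0.61], [317, 447, -131, -0.61], [317, 447, -131, -0.61]]
  fingers: 0

```text
time_s: 2.1
position: [0.5272, -0.0623, 0.1029]
orientation: [0.0, 0.994, -0.11, 0.002]
force: [-0.4, 0.3, 0.9]
finger_gap: -0.0002
grasp_force: 0.0
```

```bash
python3 - <<'E'
from h import *
import cv2
s=ctrl.read_state();print(s["position"],s["orientation"],s["force"],s["joint_positions"])
a=ctrl.snapshot("wrist");b=ctrl.snapshot("side")[125:245,265:425]
cv2.imwrite("pics/w1.png",cv2.cvtColor(np.vstack([cv2.resize(a,(480,300)),cv2.resize(b,(400,300),interpolation=2).copy() if 0 else cv2.copyMakeBorder(cv2.resize(b,(400,300),interpolation=2),0,0,40,40,0)]),cv2.COLOR_RGB2BGR))
E
```

```text
[ 0.52716489 -0.06226328  0.10291266] [ 1.58765663e-04  9.93920252e-01 -1.10083656e-01  2.02378879e-03] [-0.43301977  0.33576068  0.88561172] [-1.86564701e-01  3.99784586e-01  1.70848612e+00 -9.62799952e-06
  1.02926194e+00  1.60485146e+00]
```

View pics/w1.png

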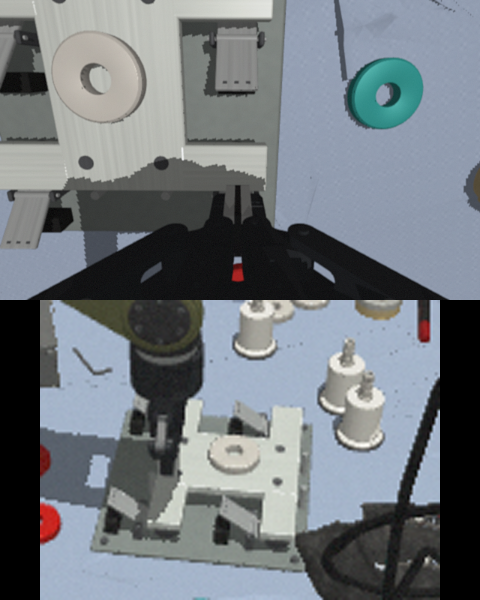

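The fingertips (wrist picture about (238,195)) are over the near-right lug. Pressing gently.

Call:
move_arm:
  rows:
    - [[0, 0, -40, 0], [0, 0, -50, 0], [0, 0, -54, 0], [0, 0, -56, 0], [0, 0, -57, 0], [0, 0, -58, 0], [0, 0, -59, 0], [0, 0, -59, 0]]

```text
time_s: 3.2
position: [0.5267, -0.0618, 0.0457]
orientation: [0.0, 0.994, -0.11, 0.001]
force: [-23.3, 3.7, 48.2]
finger_gap: 0.0002
grasp_force: 24.0
```

Near-right is firm: it held at z 45.7 mm under 48 N. Next is far-right.

Call:
move_arm:
  rows:
    - [[0, 0, 30, 0], [0, 0, 60, 0], [50, -10, 60, 0], [100, -22, 60, 0], [127, -28, 60, 0], [127, -28, 60, 0], [127, -28, 30, 0], [127, -28, 15, 0], [127, -28, 8, 0], [127, -28, 5, 0], [127, -28, 4, 0], [127, -28, 3, 0], [127, -28, 2, 0], [127, -28, 2, 0]]

```text
time_s: 4.95
position: [0.6534, -0.0899, 0.0444]
orientation: [0.0, 0.994, -0.11, 0.001]
force: [-3.3, -0.3, 5.8]
finger_gap: -0.0001
grasp_force: 3.0
```

Call:
move_arm:
  rows:
    - [[0, 0, -1, 0], [0, 0, -2, 0], [0, 0, -3, 0], [0, 0, -3, 0]]

```text
time_s: 5.45
position: [0.6536, -0.09, 0.0416]
orientation: [0.0, 0.994, -0.11, 0.001]
force: [-2.7, -1.5, 7.8]
finger_gap: -0.0
grasp_force: 3.8
```

Far-right gives: 41.6 mm at only 8 N. I'll press a bit more to be sure and hold.

Call:
move_arm:
  rows:
    - [[0, 0, -1, 0], [0, 0, -2, 0], [0, 0, -2, 0], [0, 0, -2, 0]]

```text
time_s: 5.95
position: [0.6538, -0.0902, 0.0408]
orientation: [0.0, 0.994, -0.11, 0.001]
force: [-6.3, -0.4, 16.7]
finger_gap: 0.0001
grasp_force: 8.2
```

Step 1 is met: the far-right lug is at its stop, 40.8 mm. Next is its shim, with the flat press point at (0.590,-0.076).

Call:
move_arm:
  rows:
    - [[0, 0, 30, 0], [0, 0, 60, 0], [-30, 7, 60, 0], [-62, 14, 60, 0], [-62, 14, 60, 0], [-62, 14, 40, 0], [-62, 14, 30, 0], [-62, 14, 24, 0], [-62, 14, 18, 0], [-62, 14, 12, 0], [-62, 14, 6, 0], [-62, 14, 2, 0], [-62, 14, -1, 0], [-62, 14, -4, 0], [-62, 14, -6, 0], [-62, 14, -6, 0]]

```text
time_s: 7.95
position: [0.5912, -0.0757, 0.0333]
orientation: [0.0, 0.994, -0.11, 0.0]
force: [-5.7, 1.4, 10.0]
finger_gap: 0.0005
grasp_force: 5.2
```

Call:
move_arm:
  rows:
    - [[0, 0, -1, 0], [0, 0, -2, 0], [0, 0, -3, 0], [0, 0, -3, 0], [0, 0, -3, 0]]

```text
time_s: 8.57
position: [0.5913, -0.0757, 0.0326]
orientation: [0.0, 0.994, -0.11, 0.0]
force: [-21.7, 3.3, 38.1]
finger_gap: -0.0001
grasp_force: 19.0
```

It's at a hard stop at the flat height (32.6 mm, 38 N). Lifting clear towards the robot and checking.

Call:
move_arm:
  rows:
    - [[0, 0, 40, 0], [0, 0, 90, 0], [0, 0, 150, 0], [-60, 0, 200, 0], [-120, 0, 220, 0], [-180, 0, 220, 0], [-180, 0, 220, 0], [-180, 0, 220, 0], [-180, 0, 220, 0]]

```text
time_s: 9.7
position: [0.412, -0.0758, 0.2492]
orientation: [-0.0, 0.994, -0.11, -0.0]
force: [0.3, -1.1, 0.5]
finger_gap: -0.0001
grasp_force: 0.0
```

```bash
python3 - <<'E'
from h import *
import cv2
s=ctrl.read_state();print(s["position"],s["force"])
b=ctrl.snapshot("side")[125:245,265:425];a=ctrl.snapshot("wrist")
cv2.imwrite("pics/e.png",cv2.cvtColor(np.vstack([cv2.resize(a,(480,300)),cv2.copyMakeBorder(cv2.resize(b,(400,300),interpolation=2),0,0,40,40,0)]),cv2.COLOR_RGB2BGR))
E
```

```text
[ 0.41200311 -0.0758345   0.24918723] [ 0.32991221 -1.08532424  0.54584932]
```

View pics/e.png

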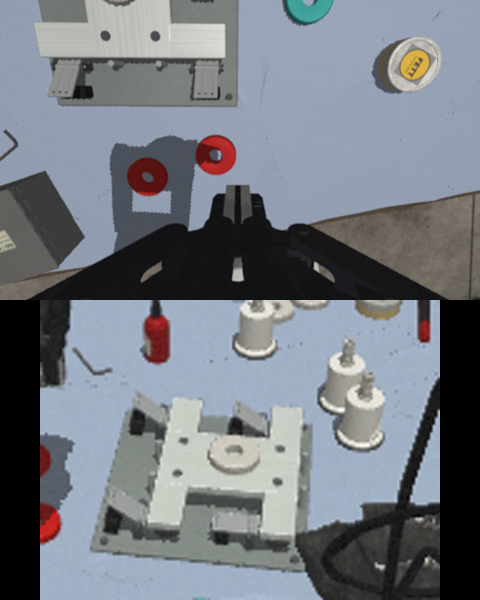

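The far-right shim, at (236,520), is flat and the other three still stand. The disc and plate are in place, and the arm is clear.

```bash
python3 -c "
from rig import ctrl
print(ctrl.sign_off())"
```

```text
the job is handed in; nothing more can be done
None
```

The far-right corner was the loose one: I pressed its shim flat, the other three shims still stand, the plate and disc are in place, and the job is handed in (the sign-off gave no verdict).

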